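# Screw the cap back on the thinner tin

## Robot

A 6-joint arm with a two-finger parallel gripper is mounted at the origin on the work surface. World frame = base frame: x ahead of the robot, y to its left, z up, the work surface at z = 0. Lengths are in mm, angles in rad, forces in N, time in s.
With the tool pointing down it reaches from about 425 to 950 mm from the base axis. Payload 3.5 kg.
Tool frame: the origin (TCP) lies at the very end of the fingers, on their centre line; the grasp point (between the pads) lies 19 mm behind it; z points along the fingers, y is the line along which they close (so a half turn about z gives the same grasp; the last joint's range is limited). The gripper opens to 85 mm and grips with 20 to 120 N. Pads are 22 mm wide; open, the fingers measure 114 mm over their backs; the gripper's body (76 mm by 85 mm) begins 54 mm behind the grasp point. The pads swing forward as they close: fully open they stand 13 mm farther back than shut.
Start: joints at [-1.445, 0.286, 1.577, -0, 1.279, -0.15], TCP at [183.838, -649.469, 210.525] pointing down, gripper open.
Joint ranges: [-2.77, 2.77], [-0.9, 2.22], [0.21, 2.48], [-1.53, 4.67], [0.24, 2.81], [-2.84, 2.84]. Speed limits (rad/s): [2.79, 2.79, 3.14, 3.14, 3.14, 3.14].

## Interface

Orientations are given as a unit quaternion [w, x, y, z].
In Python, from workcell import robot gives the robot as it stands. Calls block until the motion is done:
- robot.movep(position, orientation): joint-space move of the TCP to a pose.
- robot.move_straight(position, frame=None, v=150): straight line of the TCP; frame=None keeps the orientation; v is the mean speed in mm/s.
- robot.move_joints(angles): joint-space move.
- robot.command_gripper(opening, force=None): finger opening in mm; force is the grip in N (None keeps the last); returns when the fingers have stopped.
- robot.wait(seconds).
- robot.ik(position, orientation): joint angles nearest the present ones, or None.
- robot.get_obs(): the state.
- robot.capture(name): name is "scene" or "top" or "wrist"; returns (picture, depth): 420x560x3 uint8, red, green, blue; 420x560 float32, mm along the optical axis (not along the pixel's ray), 0 where there is no reading.
- robot.camera_model(name): a dict with "K" (3x3 intrinsics, pixels), "cam_to_world" (4x4, takes a point from camera to world coordinates). Camera axes: x right, y down, z forward; pixel columns grow to the right and rows downward; lengths in mm; the calibration is good to about 2 mm. The wrist camera is an equidistant fisheye: a pixel r from the principal point sees the ray r / f radians off the axis. A picture is of the moment at which its call begins: read the wrist's pose just before it. camera_model takes no time and is no camera call; for the wrist camera it gives the pose at the moment of the call.
A pose or a line that the arm cannot do raises robot.PlanningError and nothing moves.
- robot.job_done(): hands the job in; it is judged then, once.
The state is a dict: "time": time; "qpos": joint angles; "joint_velocities": joint speeds; "joint_efforts": joint torques, N m; "position": TCP position; "orientation": TCP orientation; "ft_force": force on the tool from outside, world axes, zero at the start; "torque": the same for the moment, N m; "grip_width": finger opening in mm; "gripper_force": force on a finger pad.
Only numpy, scipy, OpenCV 4.12 (cv2) and the standard library are available. Lean on these libraries where they do the work, as an engineer would, in place of code of your own. Each camera call takes 0.05 s, during which the arm holds its last target. There are 200 camera calls.

## Task

Put the wide black screw cap that lies on the bench back on the open tin in the clamp: set it level on the white neck, turn it gently backward (anticlockwise seen from above) until it drops into the start of the thread, then screw it forward (clockwise) fully home against its stop and let go. Never force the cap against the neck, and leave the small cap, the tape roll and the little tin lying where they are.

Things in the scene. Friction and masses are not known exactly. Their poses are not given: they have to be found in the camera images.
- cap_mid (a point): centre, half-way up, of the wide black plastic screw cap: round, 60 mm in diameter, 34 mm high, about 50 g, open side down on the bench. Lower 24 mm: hollow skirt, inner diameter 54 mm; upper 10 mm: solid. Four lugs, 3.6 mm wide, one each 90 degrees, point inward 1 to 5 mm above its lower edge, to a circle of 45 mm diameter. z is the cap's axis, up
- cap: the same cap; origin on its axis at the lower edge of the skirt (17 mm below cap_mid)
- mouth (a point): centre of the top of the tin's white neck, 177 mm above the bench; z up. The lip widens from 32 mm diameter to 43 mm at 6 mm below the top; the thread from 8 mm below it is 50.5 mm in diameter. Right-hand thread with four equal starts, 90 degrees apart; where they lie around the neck differs each time and is not measured. Down to 43 mm below (the tin's shoulder) nothing is wider than the thread
- perch (a point): on the neck's axis, 8 mm above mouth: the highest place of cap_mid while the lugs stand on top of the thread. Anticlockwise from above each quarter of the neck has a stop post (8 degrees), a rib rising 5.3 mm (57 degrees) and an open gap (25 degrees). A cap set on the ribs has cap_mid 3.5 to 8 mm above mouth, on the posts 8 mm; turned clockwise on the ribs it jams against the posts
- thread_start (a point): on the neck's axis, 1 mm below mouth: where cap_mid lies once the lugs have dropped into the gaps. Turned anticlockwise, up to 85 degrees, a cap on the ribs rises along them, then the lugs fall 9 mm off their high ends into the gaps; off a post it first steps down 3 to 5 mm onto a rib, which is not yet the start. In the gaps (15 degrees of play) turning further back is blocked by posts
- home (a point): on the neck's axis, 5.5 mm below mouth: where cap_mid lies when the cap is fully home. Turned clockwise from the thread start, the lugs run under the ribs with 1.5 mm of play and the cap sinks 5.3 mm per radian until they meet the stop posts after 58 to 73 degrees. It stays where it is left. Turning takes under 0.15 N m; 0.3 N m at the stop is tight enough; 2 N m or 80 N breaks the lugs
- can: the metal tin with its neck, held fast in a steel bench clamp with a 150 x 130 mm base (it cannot move or turn): 96 mm in diameter, shoulder at 118 mm, neck top at 177 mm above the bench; origin under its centre on the bench
- small_cap_mid (a point): bystander: centre of a small black cap, 34 mm in diameter, 20 mm high, of another bottle
- tape_mid (a point): bystander: centre of a lying roll of paper tape, 96 mm in diameter, 25 mm high
- tinlet_mid (a point): bystander: centre of a little closed steel tin, 68 mm in diameter, 45 mm high
Not all that is in view belongs to the job. What is shaped like the cap but orange, pink or red is not meant.

How it is judged:
By the outcome, as a careful person would: the job done as asked, in the order asked, and still so for the second after the job is handed in, with the robot touching nothing.
It also fails if it takes over 72 s, if anything falls off the work surface, if the arm or the gripper's body presses on something with over 40 N, if the wrist force passes 120 N, or if a joint passes its speed limit or range.

## Working session

There is one attempt and no reset: what is moved stays moved. The work goes in short steps, each a Python script; the robot and the scene stay as the last script left them, time stands still between calls to the robot, and variables do not carry over. Pictures are saved under pics/ and viewed, at most 10 in all, crops included, and the job is handed in when it is done.

```bash
mkdir -p pics; ls
python3 - <<'E'
from workcell import robot
import cv2,numpy as np
for n in("scene","top"):
    p,d=robot.capture(n); cv2.imwrite(f"pics/{n}0.png",p[:,:,::-1]); np.savez(f"{n}0.npz",p=p,d=d)
    m=robot.camera_model(n); print(n,np.round(m["K"],1).tolist(),np.round(m["cam_to_world"],3).tolist())
o=robot.get_obs();print(o["time"],o["orientation"],o["ft_force"],o["torque"],o["grip_width"])
print({k:np.round(v,3).tolist() for k,v in robot.camera_model("wrist").items() if k in("K","cam_to_world")})
E
```

```text
pics
scene [[540.0, 0.0, 287.9], [0.0, 540.0, 215.1], [0.0, 0.0, 1.0]] [[0.754, 0.489, -0.437, 1080.152], [0.656, -0.579, 0.484, -610.998], [-0.017, -0.652, -0.758, 1045.508], [0.0, 0.0, 0.0, 1.0]]
top [[427.3, 0.0, 277.9], [0.0, 427.3, 199.6], [0.0, 0.0, 1.0]] [[-0.016, -0.989, 0.146, 434.26], [-1.0, 0.018, 0.009, -42.028], [-0.011, -0.146, -0.989, 1142.143], [0.0, 0.0, 0.0, 1.0]]
0.1 [-1.09069854e-03  9.90505282e-01  1.37470349e-01 -8.38548063e-06] [0.35970408 0.35306707 0.31854292] [-0.03005907  0.01551226  0.001564  ] 85.19375317795537
{'K': [[325.192, 0.0, 278.71], [0.0, 325.192, 209.907], [0.0, 0.0, 1.0]], 'cam_to_world': [[0.272, -0.924, -0.269, 251.897], [-0.962, -0.262, -0.073, -629.77], [-0.003, 0.279, -0.96, 371.976], [0.0, 0.0, 0.0, 1.0]]}
```

View pics/scene0.png

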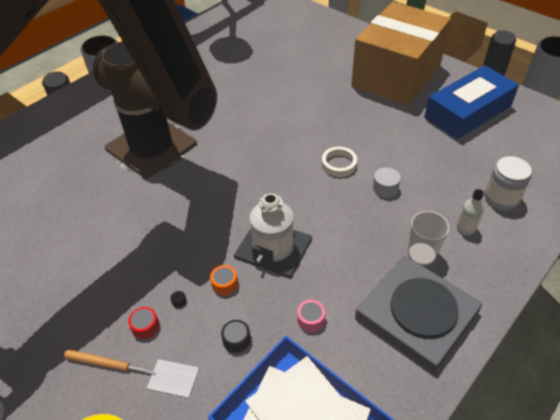

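View pics/top0.png

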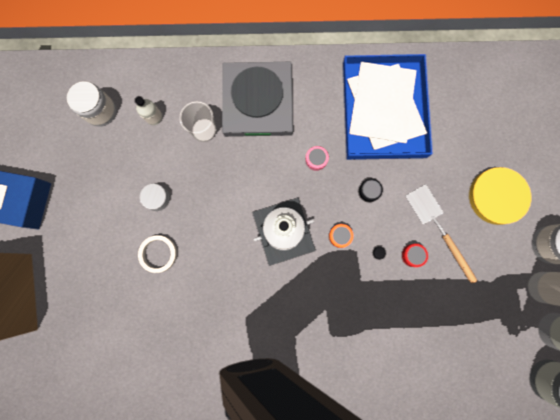

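The scene shows the wide black cap at scene (236,334) / top (371,189). The neck is at scene (270,200) / top (285,226). Candidates that could be mistaken for the cap, in top pixels:
- small black cap (379,253)
- orange (341,236)
- red (415,255)
- pink (317,158)
- tinlet (153,196)
- bottle's black lid (140,101)

I choose (371,189): it is black and wide.

```bash
cat > h.py <<'E'
import numpy as np,cv2
from workcell import robot
def ray(n,u,v,m=None):
    m=m or robot.camera_model(n);K=np.array(m["K"]);T=np.array(m["cam_to_world"])
    x=np.array([(u-K[0,2])/K[0,0],(v-K[1,2])/K[1,1]])
    if n=="wrist":
        r=np.hypot(*x);d=np.r_[x/max(r,1e-9)*np.sin(r),np.cos(r)]
    else: d=np.r_[x,1.]
    return T[:3,3],T[:3,:3]@d
def onplane(n,u,v,z,m=None):
    o,d=ray(n,u,v,m);return o+d*(z-o[2])/d[2]
E
python3 - <<'E'
from h import *
def cloud(n):
    f=np.load(n+"0.npz");p,d=f["p"],f["d"];m=robot.camera_model(n);K=np.array(m["K"]);T=np.array(m["cam_to_world"])
    v,u=np.mgrid[:420,:560];c=np.stack([(u-K[0,2])/K[0,0]*d,(v-K[1,2])/K[1,1]*d,d],-1)
    return p,d,c@T[:3,:3].T+T[:3,3]
for n,c,mo in(("top",(371,189),(285,226)),("scene",(236,334),(270,200))):
    p,d,X=cloud(n)
    for nm,(u,v),r,lo,hi in(("cap",c,18,28,42),("neck",mo,25,160,190),("shoulder",mo,70,112,124)):
        S=X[v-r:v+r,u-r:u+r].reshape(-1,3);ok=(S[:,2]>lo)&(S[:,2]<hi)&(d[v-r:v+r,u-r:u+r].ravel()>0);S=S[ok]
        if len(S)<5: print(n,nm,len(S));continue
        a,b=S.min(0),S.max(0)
        (cx,cy),rr=cv2.minEnclosingCircle(S[:,:2].astype(np.float32))
        print(n,nm,len(S),np.round(a),np.round(b),"circ",round(cx,1),round(cy,1),round(rr,1),"zmed",np.median(S[:,2]).round(1))
    # dark blob of cap
    u,v=c;g=p.max(2);w=(g[v-25:v+25,u-25:u+25]<60).astype(np.uint8)
    cs,_=cv2.findContours(w,0,1);k=max(cs,key=cv2.contourArea);print(n,"blob",cv2.contourArea(k),cv2.boundingRect(k),[(round(a+o,1)) for a,o in zip(cv2.minEnclosingCircle(k)[0],(u-25,v-25))])
    print("bench z",X[320 if n=="scene" else 300,400 if n=="scene" else 200])
a=cv2.resize(cv2.imread("pics/top0.png")[160:260,250:400],None,fx=4,fy=4,interpolation=2)
b=cv2.resize(cv2.imread("pics/scene0.png")[180:360,200:300][:, :],None,fx=2.2,fy=2.2,interpolation=2)[:400,:200]
cv2.imwrite("pics/c1.png",np.hstack([a,b]))
E
```

```text
top cap 408 [ 592. -306.   28.] [ 652. -246.   41.] circ 622.0 -276.2 30.4 zmed 34.0
top neck 369 [492. -67. 160.] [542. -19. 183.] circ 517.4 -43.5 25.1 zmed 174.6
top shoulder 384 [469. -92. 114.] [565.   4. 124.] circ 517.7 -43.8 49.1 zmed 120.7
top blob 67.0 (13, 14, 20, 24) [369.9, 189.6]
bench z [341.29092378 175.92705868   2.77237455]
scene cap 600 [ 592. -311.   28.] [ 654. -251.   39.] circ 622.4 -279.7 31.3 zmed 33.8
scene neck 336 [494. -74. 160.] [544. -22. 180.] circ 519.2 -48.0 27.3 zmed 173.5
scene shoulder 382 [468. -97. 112.] [567.   2. 124.] circ 518.5 -48.5 50.5 zmed 119.7
scene blob 236.5 (12, 22, 28, 23) [236.9, 339.7]
bench z [872.26425872 -43.00290352  51.19780287]Traceback (most recent call last):
  File "<stdin>", line 20, in <module>
    return _nx.concatenate(arrs, 1, dtype=dtype, casting=casting)
           ~~~~~~~~~~~~~~~^^^^^^^^^^^^^^^^^^^^^^^^^^^^^^^^^^^^^^^
ValueError: all the input array dimensions except for the concatenation axis must match exactly, but along dimension 0, the array at index 0 has size 400 and the array at index 1 has size 396
```

The depth data agree with the sizes given: the cap has radius 30 and its top at z 34, at about (622,-278). The shoulder has radius 49, and the mouth is at about (518,-46). Next I take a close crop and wrist views over both, in matching tool-relative geometry so that calibration bias cancels.

```bash
cat >> h.py <<'E'
def quat(a): return [0,np.cos(a/2),np.sin(a/2),0]
A=1.483
def snap(name):
    m=robot.camera_model("wrist");o=robot.get_obs()
    p,d=robot.capture("wrist");cv2.imwrite(f"pics/{name}.png",p[:,:,::-1])
    np.savez(name+".npz",p=p,d=d,K=m["K"],cam_to_world=m["cam_to_world"],tcp=o["position"])
    return p
E
python3 - <<'E'
from h import *
robot.movep([518,-46,327],quat(A));robot.wait(.3);b=snap("w_mouth")
robot.movep([622,-278,184],quat(A));robot.wait(.3);a=snap("w_cap")
o=robot.get_obs();print(o["time"],o["position"],o["qpos"])
t=cv2.resize(cv2.imread("pics/top0.png")[164:214,346:396],(240,240),interpolation=2)
s=cv2.resize(cv2.imread("pics/scene0.png")[309:359,211:261],(240,240),interpolation=2)
im=np.zeros((560,800,3),np.uint8)
im[:300,:400]=cv2.resize(a[:,:,::-1],(400,300));im[:300,400:]=cv2.resize(b[:,:,::-1],(400,300))
im[310:550,:240]=t;im[310:550,250:490]=s
cv2.imwrite("pics/c1.png",im)
E
```

```text
4.4083 [ 622.29337028 -277.3724988   184.8886236 ] [-5.67953837e-01  3.18938980e-01  1.58366638e+00  4.22478053e-05
  1.23777509e+00 -4.81127914e-01]
```

View pics/c1.png

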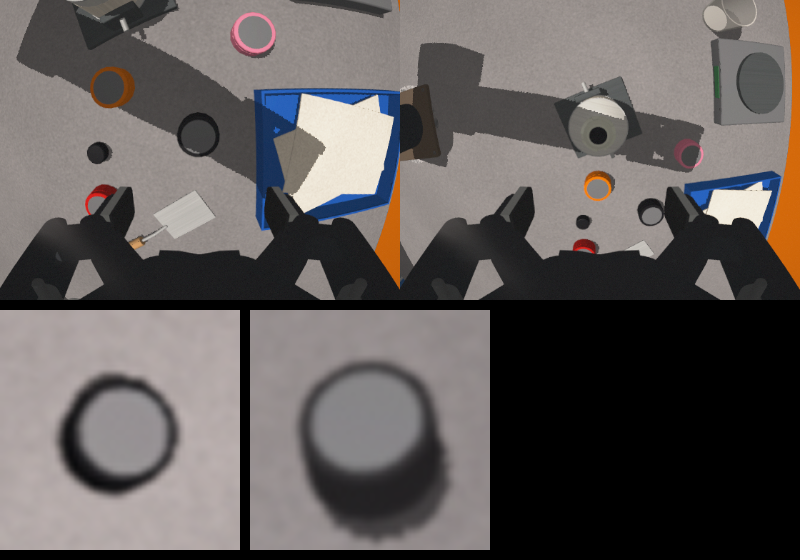

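The close crop confirms a black cap with a grey top. In the wrist views, the cap centre is at about (277,188) and the neck hole at about (276,189). Next I fit circles to both.

Run:
```python
from h import *
def circ(P):
    A=np.c_[2*P[:,:2],np.ones(len(P))];s=np.linalg.lstsq(A,(P[:,:2]**2).sum(1),rcond=None)[0]
    r=np.sqrt(s[2]+s[0]**2+s[1]**2);return s[:2],r,np.abs(np.hypot(*(P[:,:2]-s[:2]).T)-r).mean()
for n,z,c in(("w_cap",34,(277,188)),("w_mouth",177,(276,189))):
    f=np.load(n+".npz");m=dict(K=f["K"],cam_to_world=f["cam_to_world"]);g=cv2.cvtColor(f["p"],cv2.COLOR_RGB2GRAY)
    for t in(40,60,80):
        w=(g<t).astype(np.uint8)
        cs,h=cv2.findContours(w,cv2.RETR_CCOMP,1)
        for k in cs:
            x=k.mean(0)[0]
            if np.hypot(*(x-c))<14 and len(k)>25:
                P=np.array([onplane("wrist",u,v,z,m) for u,v in k[:,0]]);q,r,e=circ(P)
                print(n,t,len(k),x.round(),q.round(1),"r",r.round(1),e.round(2),"rel tcp",(q-f["tcp"][:2]).round(1))
    d=f["d"];K=f["K"];v,u=np.mgrid[:420,:560]
f=np.load("w_mouth.npz");cv2.imwrite("pics/c2.png",cv2.resize(f["p"][110:270,200:360,::-1],(560,560),interpolation=2))
```

```text
w_cap 40 261 [280. 185.] [ 621.3 -276. ] r 27.5 2.66 rel tcp [-1.1  1.2]
w_cap 60 173 [277. 188.] [ 621.2 -275.5] r 30.1 0.75 rel tcp [-1.1  1.8]
w_cap 60 134 [277. 191.] [ 620.5 -278.6] r 23.9 0.43 rel tcp [-1.8 -1.3]
w_mouth 40 66 [277. 190.] [516.4 -45.1] r 11.3 0.28 rel tcp [-1.6  1.2]
w_mouth 60 66 [277. 190.] [516.2 -45.1] r 11.7 0.2 rel tcp [-1.8  1.2]
w_mouth 80 70 [277. 190.] [516.1 -45. ] r 12.0 0.23 rel tcp [-1.9  1.3]
```

View pics/c2.png

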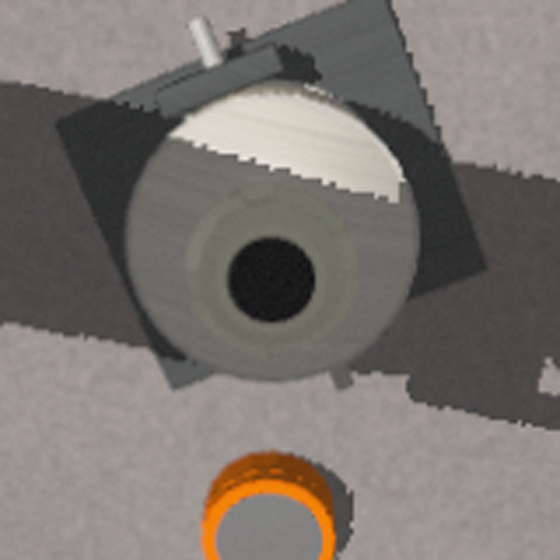

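Run:
```python
from h import *
c=[620.5,-278.6]
robot.movep(c+[90],quat(A-np.pi/2));robot.move_straight(c+[1],v=150)
robot.command_gripper(50,20);o=robot.get_obs();print(1,o["position"],o["grip_width"],o["gripper_force"],o["ft_force"])
robot.command_gripper(85);robot.movep(c+[1],quat(A))
robot.command_gripper(50,20);o=robot.get_obs();print(2,o["position"],o["grip_width"],o["gripper_force"],o["ft_force"])
robot.command_gripper(85);robot.move_straight(c+[184],v=250);robot.wait(.2);snap("w_cap2")
o=robot.get_obs();print(o["time"],o["position"],o["torque"],o["ft_force"])
f=np.load("w_cap2.npz");m=dict(K=f["K"],cam_to_world=f["cam_to_world"]);g=cv2.cvtColor(f["p"],cv2.COLOR_RGB2GRAY)
cs,_=cv2.findContours((g<60).astype(np.uint8),cv2.RETR_CCOMP,1)
for k in cs:
    if np.hypot(*(k.mean(0)[0]-(277,188)))<16 and len(k)>25:
        P=np.array([onplane("wrist",u,v,34,m) for u,v in k[:,0]])[:,:2]
        s=np.linalg.lstsq(np.c_[2*P,np.ones(len(P))],(P**2).sum(1),rcond=None)[0]
        print(len(k),s[:2],np.sqrt(s[2]+s[0]**2+s[1]**2))
```

```text
1 [ 621.64255648 -279.32817591    3.08122785] 58.006555194817814 21.401382386684418 [-0.37078854  0.55085143  6.42753391]
2 [ 620.73255554 -278.77411223    1.36047572] 58.183610673362935 21.720604598522186 [0.58573433 0.60456028 1.93740725]
10.6083 [ 619.71087329 -278.09453171  181.70994671] [-0.01460591  0.00515883  0.00599045] [-0.48524228 -0.87440887 -0.84348728]
175 [ 620.82504893 -276.28349219] 30.166613418623037
140 [ 620.21086831 -279.11236841] 23.859413259892744
```

```bash
cat >> h.py <<'E'
M=np.array([516.8,-45.1])
def st(t=""):
    o=robot.get_obs();print(t,f'{o["time"]:.1f}',np.round(o["position"],2),"F",np.round(o["ft_force"],1),"T",np.round(o["torque"],2),"w",round(o["grip_width"],1),"q6",round(o["qpos"][5],2),flush=True);return o
E
python3 - <<'E'
from h import *
c=[620.5,-278.6]
robot.move_straight(c+[0],v=250);robot.wait(.2);st("down")
robot.command_gripper(50,40);o=st("grip")
robot.move_straight(c+[90],v=200);robot.move_straight([*M,245],v=250);robot.wait(.3);st("above")
p,d=robot.capture("scene");w=snap("w_held")
cv2.imwrite("pics/c3.png",np.hstack([cv2.resize(p[100:300,170:370,::-1],(400,400)),cv2.resize(w[:,140:,::-1],(400,400))]))
E
```

```text
down 11.7 [ 621.96 -279.51    2.52] F [-0.5 -0.4  0.1] T [-0.    0.01  0.01] w 84.9 q6 -0.48
grip 12.1 [ 621.32 -279.08    1.43] F [-0.7  0.9  4.8] T [0.06 0.1  0.04] w 57.2 q6 -0.48
above 14.3 [516.8  -45.54 244.44] F [-0.   0.1 -0.6] T [ 0.01  0.02 -0.03] w 57.3 q6 -0.2
```

View pics/c3.png

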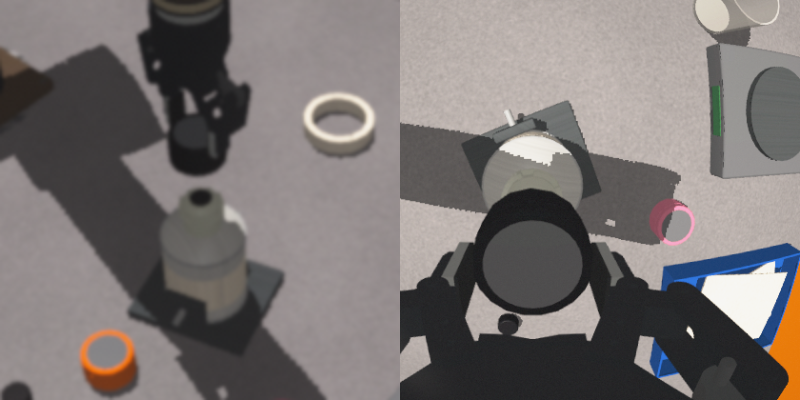

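```bash
cat >> h.py <<'E'
def rel(F0,o): return np.array(o["ft_force"])-F0
E
python3 - <<'E'
from h import *
f=np.load("w_held.npz");m=dict(K=f["K"],cam_to_world=f["cam_to_world"]);g=cv2.cvtColor(f["p"],cv2.COLOR_RGB2GRAY)
w=((g>60)).astype(np.uint8)
cs,_=cv2.findContours(w,cv2.RETR_CCOMP,1)
for k in cs:
    x=k.mean(0)[0]
    if len(k)>60 and 200<x[0]<320 and 220<x[1]<330 and cv2.contourArea(k)<20000:
        P=np.array([onplane("wrist",u,v,f["tcp"][2]+32.6,m) for u,v in k[:,0]])[:,:2]
        s=np.linalg.lstsq(np.c_[2*P,np.ones(len(P))],(P**2).sum(1),rcond=None)[0]
        print("disc",len(k),s[:2]-f["tcp"][:2],np.sqrt(s[2]+s[0]**2+s[1]**2))
robot.move_straight([*M,182],v=120);robot.wait(.2);o=st("pre");F0=np.array(o["ft_force"])
z=182
while z>158:
    z-=1;robot.move_straight([*M,z],v=20);o=robot.get_obs();F=rel(F0,o)
    print(z,np.round(o["position"],1),F.round(1))
    if F[2]>4 or np.hypot(*F[:2])>6: break
robot.wait(.2);st("end")
E
```

```text
disc 277 [-0.22232531  0.03373709] 23.600336319641578
pre 15.3 [517.53 -45.32 183.25] F [ 0.2 -0.3 -0.3] T [ 0.04 -0.01  0.01] w 57.0 q6 -0.2
181 [516.9 -45.1 181.2] [-0.   0.4 -0.4]
180 [516.7 -45.1 179.9] [-0.2  0.6 -0.9]
179 [516.7 -45.1 178.9] [ 0.9 -0.1 -1.6]
178 [516.8 -45.1 177.9] [-0.3  0.3 -0.3]
177 [516.7 -45.1 176.9] [-0.6  0.2 -0.8]
176 [516.7 -45.1 175.9] [-0.4  1.1  0.5]
175 [516.7 -45.1 174.9] [-0.  -0.4 -0.5]
174 [516.8 -45.1 173.9] [-0.4  1.1 -0.9]
173 [516.7 -45.1 172.9] [-0.7  0.2 -0.5]
172 [516.8 -45.1 171.9] [-0.5  1.1 -0.2]
171 [516.7 -45.1 170.9] [-0.1 -0.  -0.3]
170 [516.7 -45.1 169.9] [ 0.5  1.1 -0.1]
169 [516.9 -45.1 169.1] [-0.1  1.  -0.3]
168 [517.1 -45.1 168.9] [-0.1  0.1  4.9]
end 19.0 [517.05 -45.15 168.75] F [-1.8  1.4  5.3] T [0.1  0.31 0.  ] w 57.2 q6 -0.2
```

Contact came at cap_mid ≈ mouth+7.5, so the lugs stand on posts or on the rib tops. Now I turn gently back with light pressure.

```bash
cat >> h.py <<'E'
def settle(z,F0,a,fmin=1.5,fmax=6,zmin=159.5):
    """lower in small steps until light contact; raise if pressing hard"""
    while True:
        o=robot.get_obs();f=o["ft_force"][2]-F0[2]
        if f>fmax: z+=.4
        elif f<fmin and z>zmin: z-=.7
        else: return z,o
        robot.move_straight([*M,z],quat(a),v=15)
E
python3 - <<'E'
from h import *
F0=np.array([.0,0,-.6]);z=168.3;a=A;o=robot.get_obs();t0=o["torque"][2]
for i in range(24):
    a+=np.radians(4);robot.movep([*M,z],quat(a))
    z,o=settle(z,F0,a)
    F=rel(F0,o);print(i,round(np.degrees(a-A)),"z",round(z,1),np.round(o["position"],1),F.round(1),"T",np.round(o["torque"],2),round(o["time"],1),flush=True)
    if o["position"][2]<162 or abs(o["torque"][2]-t0)>.5 or o["time"]>36: break
robot.wait(.2);st("end")
E
```

```text
0 4 z 168.3 [517.4 -45.3 169. ] [-0.1  0.7  5.6] T [-0.    0.06  0.11] 19.2
1 8 z 168.7 [517.3 -45.3 168.9] [ 2.  -0.   5.2] T [-0.08 -0.26  0.06] 19.7
2 12 z 159.6 [517.  -45.2 160.3] [-1.5  0.2  4.6] T [0.04 0.27 0.01] 23.2
end 23.4 [517.01 -45.15 160.25] F [-2.7  0.2  5.7] T [0.04 0.34 0.  ] w 57.3 q6 -0.4
```

The cap dropped 8.6 mm to cap_mid ≈ mouth-1.1, which is the thread start. Now I screw it forward, following the pitch with force feedback.

Run:
```python
from h import *
F0=np.array([.0,0,-.6]);z=160.0;a0=a=A+np.radians(12)
for i in range(32):
    a-=np.radians(4)
    if i>0 and f<4: z-=.37
    robot.movep([*M,z],quat(a))
    for _ in range(4):
        o=robot.get_obs();f=o["ft_force"][2]-F0[2]
        if f>6: z+=.4
        elif f<-4: z-=.4
        else: break
        robot.move_straight([*M,z],quat(a),v=15)
    print(i,round(np.degrees(a-a0)),"z",round(z,1),np.round(o["position"],1),rel(F0,o).round(1),"T",np.round(o["torque"],2),"q6",round(o["qpos"][5],3),round(o["time"],1),flush=True)
    if abs(o["torque"][2])>.3 or o["time"]>45 : break
robot.wait(.2);st("end")
```

```text
0 -4 z 160.0 [517.3 -45.2 160.3] [-0.1  0.3  3.9] T [0.06 0.07 0.01] q6 -0.336 23.7
1 -8 z 160.0 [517.3 -45.2 160.2] [ 1.6 -0.6  4.2] T [-0.03 -0.29  0.  ] q6 -0.266 24.2
2 -12 z 160.0 [516.7 -45.1 159.9] [ 0.  -0.5  3.1] T [-0.17 -0.13 -0.08] q6 -0.197 24.4
3 -16 z 159.7 [516.5 -45.  159.5] [-0.   0.3  3.9] T [-0.03 -0.02 -0.07] q6 -0.128 24.7
4 -20 z 159.3 [516.6 -45.  159.2] [ 0.4 -0.1  3.8] T [ 0.01 -0.03 -0.03] q6 -0.058 24.9
5 -24 z 158.9 [516.7 -45.  158.8] [-0.5  0.7  3.9] T [ 0.02 -0.   -0.09] q6 0.012 25.2
6 -28 z 158.5 [516.6 -45.1 158.4] [-0.8 -0.2  2.7] T [ 0.03  0.01 -0.05] q6 0.081 25.4
7 -32 z 158.2 [516.7 -45.1 158.1] [0.1 0.1 3.6] T [-0.05  0.01 -0.05] q6 0.151 25.7
8 -36 z 157.8 [516.7 -45.1 157.7] [ 0.4 -0.2  2.1] T [-0.02 -0.02 -0.02] q6 0.221 25.9
9 -40 z 157.4 [516.7 -45.1 157.4] [-0.6 -0.7  2.4] T [-0.03 -0.06 -0.1 ] q6 0.291 26.2
10 -44 z 157.1 [516.7 -45.1 157. ] [ 0.3 -0.   3.1] T [-0.02  0.02 -0.07] q6 0.36 26.4
11 -48 z 156.7 [516.7 -45.1 156.6] [0.2 0.4 1.5] T [ 0.01 -0.04 -0.05] q6 0.43 26.7
12 -52 z 156.3 [516.7 -45.1 156.2] [0.  0.1 2.3] T [-0.02 -0.   -0.03] q6 0.5 26.9
13 -56 z 156.0 [516.8 -45.1 156. ] [-0.1 -0.1  1.9] T [ 0.   -0.09 -0.  ] q6 0.57 27.2
14 -60 z 155.6 [516.8 -45.2 155.8] [-0.7 -0.6  3.3] T [ 0.   -0.    1.05] q6 0.637 27.4
end 27.6 [516.87 -45.18 155.82] F [-0.7 -0.7  3.2] T [-0.08  0.07  1.09] w 56.9 q6 0.64
```

The torque rose to 1.1 N m (under the 2 N m limit) at cap_mid ≈ mouth-5.6, so the cap is home at its stop. Next I ease the wind-up, release, and check.

Run:
```python
from h import *
a=A+np.radians(12-60+2.8);robot.movep([*M,155.6],quat(a));robot.wait(.2);st("eased")
robot.command_gripper(85,20);robot.wait(.2);st("open")
robot.move_straight([*M,240],v=150);robot.movep([*M,300],quat(A));robot.wait(.3);st("up")
w=snap("w_fin");p,d=robot.capture("scene");t,dt=robot.capture("top")
m=robot.camera_model("top");K=np.array(m["K"]);T=np.array(m["cam_to_world"])
m=robot.camera_model("scene");K=np.array(m["K"]);T=np.array(m["cam_to_world"])
v,u=np.mgrid[:420,:560];X=np.stack([(u-K[0,2])/K[0,0]*d,(v-K[1,2])/K[1,1]*d,d],-1)@T[:3,:3].T+T[:3,3]
k=(np.hypot(X[...,0]-518,X[...,1]+47)<20)&(X[...,2]>160)&(X[...,2]<215)
P=X[k];s=np.linalg.lstsq(np.c_[P[:,:2]-[518,-47],np.ones(len(P))],P[:,2],rcond=None)[0]
print("cap top z (want 188.5)",np.median(P[:,2]),"tilt deg",np.degrees(s[:2]),len(P))
cv2.imwrite("pics/c4.png",np.hstack([cv2.resize(p[130:330,170:370,::-1],(400,400)),cv2.resize(w[60:340,140:420,::-1],(400,400))]))
```

```text
eased 28.1 [516.9  -45.14 155.71] F [0.1 0.4 3.1] T [-0.04  0.02  0.03] w 57.4 q6 0.6
open 28.7 [516.75 -45.06 155.51] F [-0.4  0.2 -0.3] T [ 0.03 -0.   -0.03] w 84.9 q6 0.59
up 30.5 [516.61 -45.03 299.39] F [-0.4 -0.5 -0.2] T [-0.01  0.04  0.02] w 85.1 q6 -0.19
cap top z (want 188.5) 188.36809972362403 tilt deg [0.22104979 0.07096094] 199
```

View pics/c4.png

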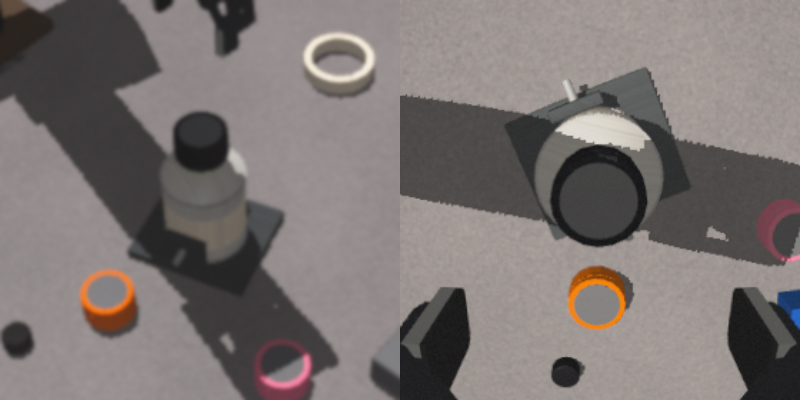

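The cap sits level on the neck, with its top at z 188.4 (expected 188.5) and no tilt. The gripper is clear and the bystanders are untouched.

```bash
python3 -c "
from workcell import robot
print(robot.job_done())"
```

```text
the job is handed in; nothing more can be done
None
```

The wide black cap is screwed fully home on the tin and level. It was released after about 31 s of robot time, the bystanders were left alone, and the job is handed in; turning torque peaked at 1.1 N m at the stop, above the 0.3 N m needed but under the 2 N m limit.

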